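# Tip the baked rusks from the oven tray into the dish

## Task

The tray of rusks stands half out of the toaster oven with its end handle still inside: bring it out (the upright lugs on its long sides are there to hold it by) and set it down on the black trivet with all three rusks still on it, and let go. Then take the tray by its end handle, and tip it over its open end so that all three rusks slide into the white square dish. Put the empty tray back on the trivet, lying flat and about centred, and leave the dish and everything else on the counter where they stand.

Things in the scene. Friction and masses are not known exactly. Their poses are not given: they have to be found in the camera images.
- tray: stainless steel baking tray, 0.28 kg: flat floor 150 mm (x) by 124 mm (y), 4 mm thick. Rims 3 mm thick and 26 mm high on both long sides and at the tail (-x); the nose (+x end) is open, without a rim. Origin: centre of the floor's underside, z up. It starts level on the oven floor and lowered door, at z = 45 mm, nose pointing out of the oven. With its handle it is 194 mm long
- tray_handle (a point): top middle of the tail handle: an upright plate 9 mm thick (tray x), 84 mm long (tray y), from 12 to 46 mm above the tray's underside, centred 114.5 mm behind the tray's origin; 35 mm are free between it and the tail rim, except for two struts at y = +-39 mm. Axes as the tray
- tray_lug_left (a point): top middle of the lug on the +y side: upright plate 8 mm thick (tray y), 44 mm long (tray x), top 47 mm above the tray's underside, standing on the rim at tray (-8, +66) mm. Axes as the tray
- tray_lug_right (a point): the same lug on the -y side, at tray (-8, -66) mm. Axes as the tray
- tray_nose (a point): middle of the open nose edge, on the floor's upper face, 75 mm ahead of the tray's origin
- rusk0: dry baked rusk, tan rounded block 60 x 30 x 22 mm (x, y, z), 35 g, one of three alike, lying on the tray. Origin: its middle, 11 mm above its underside; z up
- rusk1: dry baked rusk, tan rounded block 60 x 30 x 22 mm (x, y, z), 35 g, one of three alike, lying on the tray. Origin: its middle, 11 mm above its underside; z up
- rusk2: dry baked rusk, tan rounded block 60 x 30 x 22 mm (x, y, z), 35 g, one of three alike, lying on the tray. Origin: its middle, 11 mm above its underside; z up
- trivet: round black plastic trivet, 170 mm across, 12 mm high, fixed. Origin: centre of its underside on the counter
- dish: white ceramic dish, open on top, 170 x 170 mm, 55 mm high, walls 6 mm, 0.8 kg, loose. Origin: centre of its underside; x and y square to its walls
- oven: toaster oven with chrome trim, fixed, 240 mm deep (x), 360 mm wide (y), 210 mm high. Origin: centre of its underside (door not counted); its front (-x) faces across the counter, towards the trivet. The door is lowered flat: its top, level with the oven floor at z = 45 mm, reaches 150 mm out from the front. The mouth spans y = -102 to +168 mm and z = 45 to 195 mm
- ramekin: clear glass ramekin, 90 mm across the rim, 45 mm high; bystander. It and the dish may stand either way round. Origin: centre of the underside
- side_plate: white ceramic side plate, 150 mm across, 18 mm high; bystander. Origin: centre of the underside
- spatula: red hard silicone spatula, 260 mm long, lying on the counter; bystander. Lies along its x axis
- mug: blue-glazed mug, 84 mm across, 95 mm high; bystander. Origin: centre of the underside
- oil: green glass oil bottle, 64 mm across, 210 mm high; bystander. Origin: centre of the underside
- jar: amber glass jar with steel lid, 80 mm across, 110 mm high; bystander. Origin: centre of the underside
Mind the look-alikes: they are no part of the job. Leave any grey or yellow look-alike of the rusk1 alone. There is more than one size of the trivet; the job needs the largest.

How it is judged:
By the outcome, as a careful person would: the job done as asked, in the order asked, and still so for the second after the job is handed in, with the robot touching nothing.
It also fails if it takes over 61 s, if anything falls off the work surface, if the arm or the gripper's body presses on something with over 40 N, if the wrist force passes 120 N, or if a joint passes its speed limit or range.

## Robot

A 6-joint arm with a two-finger parallel gripper is mounted at the origin on the work surface. World frame = base frame: x ahead of the robot, y to its left, z up, the work surface at z = 0. Lengths are in m, angles in degrees, forces in N, time in s.
With the tool pointing down it reaches from about 0.25 to 0.725 m from the base axis. Payload 9.7 kg.
Tool frame: the origin (TCP) lies between the finger pads; the fingertips stand 17 mm ahead of it and the grasp point (between the pads) lies 2 mm behind it; z points along the fingers, y is the direction in which the jaws open and shut (so a half turn about z gives the same grasp; the last joint's range is limited). The gripper opens to 85 mm and grips with 20 to 120 N. Pads are 22 mm wide; open, the fingers measure 114 mm over their backs; the gripper's body (76 mm by 85 mm) begins 54 mm behind the grasp point. The pads swing forward as they close: fully open they stand 13 mm farther back than shut.
Start: joints at [76.089, 4.979, 10.078, 95.1, 0, 90], TCP at [0.132, 0.534, 0.248] pointing down, gripper open.
Joint ranges: [-179.16, 179.16], [-48.56, 103.87], [-65.8, 70.77], [-126.05, 130.52], [-82.76, 87.17], [-180, 180]. Speed limits (degrees/s): [127.2, 127.2, 147.25, 180, 180, 180].

## Interface

Orientations are given as [roll, pitch, yaw] about the fixed x, y, z axes, in that order (R = Rz(yaw) Ry(pitch) Rx(roll)).
In Python, from workcell import monitor, cams, order gives the robot as it stands. The module is installed in compiled form; this text tells all that it offers.
- The arm moves only by the shell command python3 -m handwheel 'ROWS' [OPENING] [FORCE]. ROWS is JSON, a list of rows, each a list of 6 numbers: the shift along the tool's x, y, z in m, then the turn, a rotation vector about the tool's x, y, z in degrees. In form: [[tx, ty, tz, wx, wy, wz], ...]. A call has exactly 8 rows; each row shifts and turns the commanded pose from where the row before left it, along the tool's axes as they then stand; what a row does not reach is not made up. A row lasts 1/12 s, in which the tool goes at most 41.7 mm and 7.16 degrees, less where a joint would pass 70% of its speed; a pose out of reach is approached as far as the arm can. A call is refused whole if a number of a shift passes 0.0417 or a number of a turn 7.16, either way. A call with a gripper value outside its range is refused whole. OPENING is the opening, from -1 (shut) to 1 (fully open), set as the call begins (- or left out, the last holds). The fingers move at their own pace and stop on an object; FORCE is the grip in N (left out, the last holds). Time passes only in rows, so rows that do not move let the fingers close, or fill a call up. It gives the time, the measured TCP pose, the force and the opening at its end, in the units of the state.
- monitor.get_obs(): the state, without advancing time (a new reading comes with each control period).
- cams.camera(name): name is "scene" or "side" or "wrist"; returns a dict with "img" (400x640x3 uint8, red, green, blue), "depth" (400x640 float32, m along the optical axis (not along the pixel's ray), 0 where there is no reading), "fx", "fy", "cx", "cy" (pixels), "rvec" (rotation vector, rad) and "tvec" (3), from world to camera coordinates, as OpenCV has them; the wrist camera has in their place "tool_from_camera" (4x4, takes a point from camera to tool coordinates, whose origin is the TCP and whose axes are the flange's). Camera axes: x right, y down, z forward; pixel columns grow to the right and rows downward; lengths in m; the calibration is good to about 2 mm. A picture is of the moment at which its call begins: read the wrist's pose just before it.
- order.job_done(): hands the job in, once; it reports no verdict.
The state is a dict: "time": time; "q": joint angles; "qd": joint speeds; "joint_efforts": joint torques, N m; "ee_pos": TCP position; "tcp_rot": TCP orientation; "wrist_force": force on the tool from outside, world axes, zero at the start; "torque": the same for the moment, N m; "opening": finger opening in m.
Only numpy, scipy, OpenCV 4.12 (cv2) and the standard library are available. Lean on these libraries where they do the work, as an engineer would, in place of code of your own. Each camera call takes 0.05 s, during which the arm holds its last target. There are 200 camera calls.

## Working session

There is one attempt and no reset: what is moved stays moved. The work goes in short steps, Python scripts to look and compute and a shell command to move; the robot and the scene stay as the last step left them, time stands still between calls to the robot, and variables do not carry over. Pictures are saved under pics/ and viewed, about 8 in all and at most 12, crops included, and the job is handed in when it is done.

```bash
mkdir -p pics; cat > h.py <<'E'
import numpy as np, cv2
from scipy.spatial.transform import Rotation as R
from workcell import monitor, cams, order
def grab(n,f=None):
    o=monitor.get_obs(); c=cams.camera(n)
    if f: cv2.imwrite('pics/'+f,c['img'][:,:,::-1])
    if n=='wrist':
        T=np.eye(4);T[:3,:3]=R.from_euler('xyz',o['tcp_rot'],degrees=True).as_matrix();T[:3,3]=o['ee_pos'];T=T@c['tool_from_camera']
    else:
        M=np.eye(4);M[:3,:3]=cv2.Rodrigues(np.array(c['rvec'],float))[0];M[:3,3]=np.ravel(c['tvec']);T=np.linalg.inv(M)
    v,u=np.mgrid[0:400,0:640];d=c['depth']
    P=np.stack([(u-c['cx'])/c['fx']*d,(v-c['cy'])/c['fy']*d,d],-1)@T[:3,:3].T+T[:3,3]
    P[d==0]=np.nan
    c['P']=P;c['T']=T;return c
def px(c,u,v):
    return np.round(np.nanmedian(c['P'][v-1:v+2,u-1:u+2].reshape(-1,3),0),4)
def top(c,z0=-.02,x=(-.1,.9),y=(-.6,.8),s=800.,f=None):
    pass
E
python3 - <<'E'
from h import *
print(monitor.get_obs())
import pickle
for n in('scene','side'):
    c=grab(n,n+'0.png'); np.save(n+'0.npy',c['P']); np.save(n+'0i.npy',c['img']);print(n,c['T'][:3,3])
E
```

```text
{'time': 0.0, 'q': array([ 7.60868031e+01,  5.01058746e+00,  1.00327273e+01,  9.51008779e+01,
       -2.33067118e-05,  9.00003084e+01]), 'qd': array([-0.06627362, -0.01196082,  0.01662978, -0.08334803, -0.10719098,
        0.02186296]), 'joint_efforts': array([ 2.76390594e-03, -5.20387745e+01,  4.64802217e+01,  1.64272625e-02,
        6.34498406e-05,  1.60182694e-07]), 'ee_pos': array([0.1321939 , 0.5336432 , 0.24757252]), 'tcp_rot': array([-1.79921262e+02,  2.37305021e-05,  1.66086495e+02]), 'wrist_force': array([-0.46336069, -0.64471212,  0.07074591]), 'torque': array([-0.0266793 ,  0.03312518, -0.00337249]), 'opening': 0.08524928547815097}
scene [ 1.33036212 -0.41684153  0.86136229]
side [0.11170628 0.92509518 0.91658932]
```

```bash
ls pics
```

```text
scene0.png
side0.png
```

View pics/scene0.png

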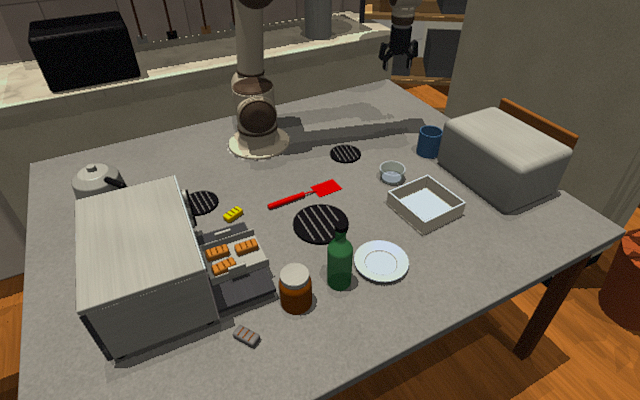

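View pics/side0.png

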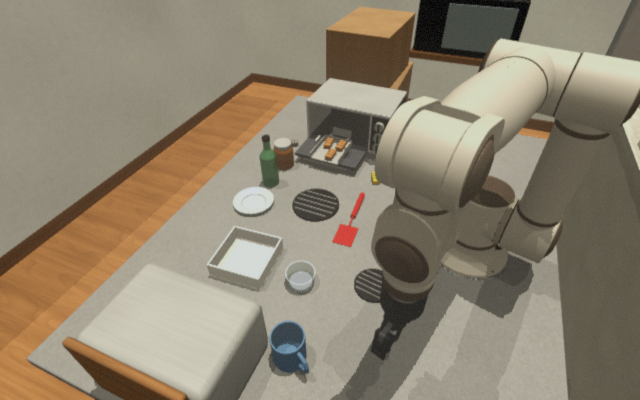

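The scene view shows the oven at the left (front edge about 190–215, 180–320). The tray is at (230,255), the big trivet at (321,223), the dish at (426,203), the ramekin at (392,173) and the oil bottle at (340,260). I'll make an orthographic top view to get metric poses.

```bash
python3 - <<'E'
from h import *
# ortho: col = y from +0.5 (left) to -0.7 (right) ; row = x from 0.75(top) to 0.15 ; 1.5px/mm... 
S=660; x0,x1,y0,y1=.0,.85,-.7,.5
H=int((x1-x0)*S);W=int((y1-y0)*S);img=np.zeros((H,W,3),np.uint8);Z=np.full((H,W),-1.)
for n in('side','scene'):
    P=np.load(n+'0.npy').reshape(-1,3);I=np.load(n+'0i.npy').reshape(-1,3)
    m=(P[:,0]>x0)&(P[:,0]<x1)&(P[:,1]>y0)&(P[:,1]<y1)&(P[:,2]<.3)&(P[:,2]>-.03)
    if n=='side': m&=P[:,1]-0*P[:,0]<.5
    P=P[m];I=I[m];o=np.argsort(P[:,2]);P=P[o];I=I[o]
    r=((x1-P[:,0])*S).astype(int);c=((y1-P[:,1])*S).astype(int)
    for dr in(0,1):
        for dc in (0,1):
            rr=np.clip(r+dr,0,H-1);cc=np.clip(c+dc,0,W-1)
            k=P[:,2]>Z[rr,cc]-.004
            img[rr[k],cc[k]]=I[k,::-1];Z[rr[k],cc[k]]=P[k,2]
for k in range(-6,5):
    u=int((y1-k/10)*S);img[:,u]=(255,0,255);cv2.putText(img,f'{k/10}',(u+1,10),0,.35,(0,0,255),1)
for k in range(0,9):
    v=int((x1-k/10)*S);img[v,:]=(255,0,255);cv2.putText(img,f'{k/10}',(1,v-2),0,.35,(0,0,255),1)
cv2.imwrite('pics/top.png',img);print(img.shape)
c=grab('scene')
cr=c['img'][200:310,170:330,::-1];cv2.imwrite('pics/crop.png',cv2.resize(cr,None,fx=5,fy=5,interpolation=cv2.INTER_CUBIC))
E
```

```text
Traceback (most recent call last):
IndexError: index 561 is out of bounds for axis 0 with size 561
```

```bash
cat > top.py <<'E'
from h import *
S=660; x0,x1,y0,y1=.0,.85,-.7,.5
H=int((x1-x0)*S)+1;W=int((y1-y0)*S)+1;img=np.zeros((H,W,3),np.uint8);Z=np.full((H,W),-1.)
for n in('side','scene'):
    P=np.load(n+'0.npy').reshape(-1,3);I=np.load(n+'0i.npy').reshape(-1,3)
    m=(P[:,0]>x0)&(P[:,0]<x1)&(P[:,1]>y0)&(P[:,1]<y1)&(P[:,2]<.3)&(P[:,2]>-.03)
    P=P[m];I=I[m];o=np.argsort(P[:,2]);P=P[o];I=I[o]
    r=((x1-P[:,0])*S).astype(int);c=((y1-P[:,1])*S).astype(int)
    for dr in(0,1):
        for dc in (0,1):
            rr=np.clip(r+dr,0,H-1);cc=np.clip(c+dc,0,W-1)
            k=P[:,2]>Z[rr,cc]-.004
            img[rr[k],cc[k]]=I[k,::-1];Z[rr[k],cc[k]]=P[k,2]
for k in range(-6,5):
    u=int((y1-k/10)*S);img[:,u]=(255,0,255);cv2.putText(img,f'{k/10}',(u+1,10),0,.35,(0,0,255),1)
for k in range(1,9):
    v=int((x1-k/10)*S);img[v,:]=(255,0,255);cv2.putText(img,f'{k/10}',(1,v-2),0,.35,(0,0,255),1)
cv2.imwrite('pics/top.png',img[:,:800]);print(img.shape)
c=grab('scene')
cr=c['img'][200:310,170:330,::-1];cv2.imwrite('pics/crop.png',cv2.resize(cr,None,fx=5,fy=5,interpolation=cv2.INTER_CUBIC))
E
python3 top.py
```

```text
(562, 793, 3)
```

View pics/top.png

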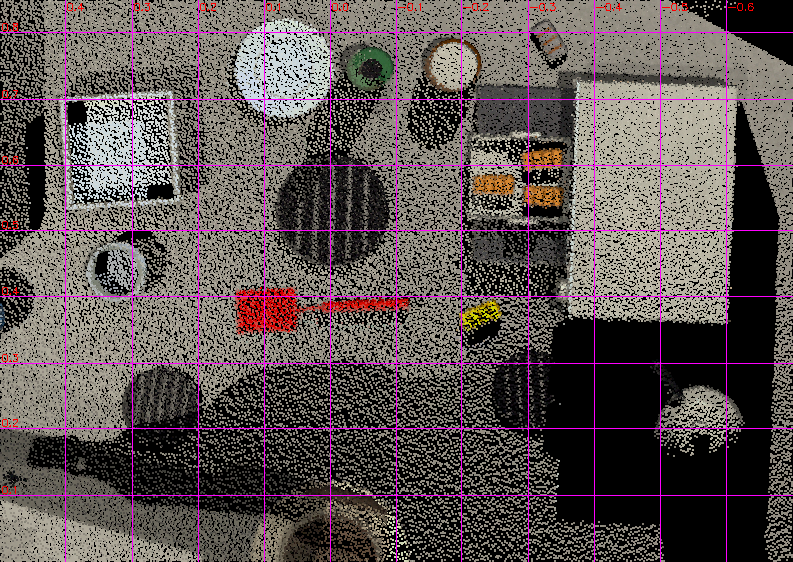

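View pics/crop.png

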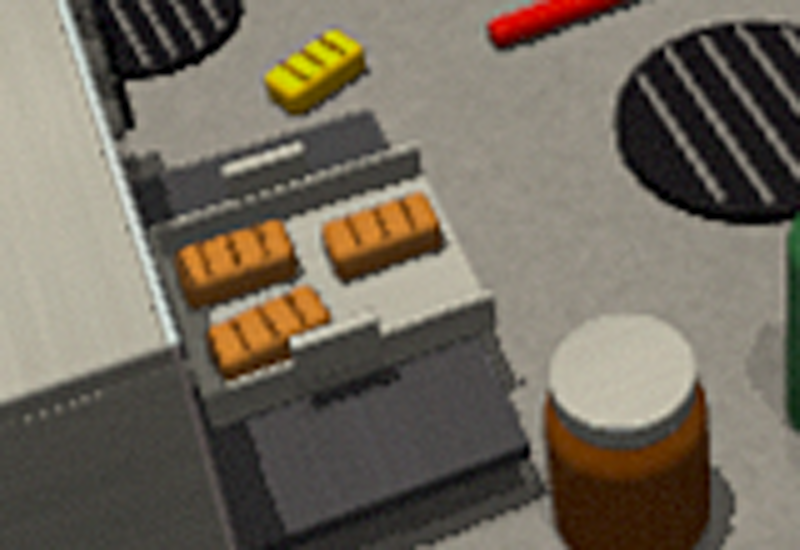

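The top view is clear: the tray (cols 470–567, rows 135–222) has its nose towards world +y. The largest trivet is at about (332,213) and the dish at (121,150). In the crop, the left lug's inner side is near (290,160), and the lug at (335,340) is the right one. Next I'll refine the numbers from the depth clouds.

```bash
python3 - <<'E'
from h import *
P=np.concatenate([np.load(n+'0.npy').reshape(-1,3) for n in('scene','side')]);I=np.concatenate([np.load(n+'0i.npy').reshape(-1,3) for n in('scene','side')]).astype(int)
def box(x,y,z): return (P[:,0]>x[0])&(P[:,0]<x[1])&(P[:,1]>y[0])&(P[:,1]<y[1])&(P[:,2]>z[0])&(P[:,2]<z[1])
def rep(n,m):
    Q=P[m]; print(n,len(Q),'med',np.median(Q,0).round(4),'lo',np.percentile(Q,3,0).round(4),'hi',np.percentile(Q,97,0).round(4))
    if len(Q)>8: print('   rect',[np.round(v,4) for v in cv2.minAreaRect((Q[:,:2]).astype(np.float32)*100)])
rep('lugL',box((.49,.54),(-.35,-.23),(.084,.1)))
rep('lugR',box((.62,.67),(-.35,-.23),(.084,.1)))
rep('rimL',box((.495,.535),(-.36,-.2),(.066,.076)))
rep('rimR',box((.625,.67),(-.36,-.2),(.066,.076)))
rep('floor',box((.5,.66),(-.36,-.19),(.046,.054)))
rep('handle?',box((.5,.66),(-.43,-.37),(.075,.1)))
rep('dish',box((.5,.75),(.2,.44),(.049,.06)))
rep('triv',box((.42,.63),(-.11,.1),(.007,.02))&(I.max(1)<200)) 
rep('ram',box((.38,.5),(.25,.4),(.038,.05)))
org=(I[:,0]-I[:,2]>60)&(I[:,0]>150)
rep('rusk',box((.5,.66),(-.37,-.2),(.066,.078))&org)
rep('rA',box((.59,.66),(-.37,-.28),(.066,.078))&org);rep('rB',box((.5,.575),(-.37,-.285),(.066,.078))&org);rep('rC',box((.5,.66),(-.285,-.2),(.066,.078))&org)
rep('ovtop',box((.3,.8),(-.65,-.3),(.2,.216)))
E
```

```text
lugL 88 med [ 0.5159 -0.2914  0.0909] lo [ 0.5106 -0.3125  0.0851] hi [ 0.5193 -0.2707  0.0953]
   rect [array([ 51.5968, -29.2027]), array([4.3897, 1.3115]), np.float64(85.3966)]
lugR 102 med [ 0.6477 -0.295   0.0915] lo [ 0.6432 -0.317   0.0846] hi [ 0.6513 -0.2749  0.0953]
   rect [array([ 64.6808, -29.5325]), array([4.7048, 0.9658]), np.float64(86.6857)]
rimL 188 med [ 0.5201 -0.2858  0.0708] lo [ 0.5137 -0.3573  0.0665] hi [ 0.5261 -0.213   0.0754]
   rect [array([ 51.8899, -28.4459]), array([ 2.2519, 15.1813]), np.float64(3.605)]
rimR 190 med [ 0.643  -0.291   0.0707] lo [ 0.6357 -0.357   0.0665] hi [ 0.6502 -0.2192  0.0751]
   rect [array([ 64.2208, -28.7501]), array([14.6423,  2.3637]), np.float64(81.6713)]
floor 1344 med [ 0.5933 -0.2709  0.0499] lo [ 0.5144 -0.3549  0.0463] hi [ 0.6562 -0.2135  0.0534]
   rect [array([ 58.0144, -28.3564]), array([15.2663, 15.9397]), np.float64(89.9922)]
handle? 84 med [ 0.5765 -0.3966  0.0872] lo [ 0.54   -0.405   0.0762] hi [ 0.6181 -0.3903  0.0947]
   rect [array([ 58.0267, -39.7111]), array([8.3934, 2.7314]), np.float64(11.9322)]
dish 10
[... 716 characters left out ...]
.3209  0.0718] lo [ 0.5956 -0.3468  0.0687] hi [ 0.622  -0.2944  0.075 ]
   rect [array([ 60.6838, -32.1002]), array([3.0603, 6.0208]), np.float64(10.2346)]
rB 182 med [ 0.5539 -0.3191  0.0718] lo [ 0.5399 -0.3448  0.0681] hi [ 0.5662 -0.2965  0.0754]
   rect [array([ 55.19  , -32.0602]), array([5.3599, 3.0526]), np.float64(84.6784)]
rC 202 med [ 0.571  -0.249   0.0721] lo [ 0.5576 -0.2755  0.0688] hi [ 0.5829 -0.2206  0.0748]
   rect [array([ 57.0827, -24.6551]), array([6.1466, 3.0998]), np.float64(87.6598)]
ovtop 15192 med [ 0.5783 -0.4927  0.2108] lo [ 0.3799 -0.6032  0.2067] hi [ 0.7211 -0.3728  0.2133]
   rect [array([ 54.5335, -48.7628]), array([25.3136, 36.6302]), np.float64(87.8071)]
```

```bash
cat > to.py <<'E'
import sys
from h import *
o=monitor.get_obs();M=R.from_euler('xyz',o['tcp_rot'],degrees=True)
print('t',round(o['time'],2),'pos',o['ee_pos'].round(4),'rpy',o['tcp_rot'].round(2),'open',round(o['opening'],4),'F',o['wrist_force'].round(1),'q',o['q'].round(0))
a=[float(v) for v in sys.argv[1:]]
if a:
    print('shift in tool axes now',M.inv().apply(np.array(a[:3])-o['ee_pos']).round(4))
    if len(a)>3:
        T=R.from_euler('xyz',a[3:],degrees=True)
        print('shift in tool axes after turn',T.inv().apply(np.array(a[:3])-o['ee_pos']).round(4),'turn',(M.inv()*T).as_rotvec(degrees=True).round(2))
E
python3 -m handwheel '[[0,0,0,0,0,7.1],[0,0,0,0,0,7.1],[0,0,0,0,0,7.1],[0,0,0,0,0,7.1],[0,0,0,0,0,7.1],[0,0,0,0,0,7.1],[0,0,0,0,0,7.1],[0,0,0,0,0,7.1]]' -0.53 100
python3 -m handwheel '[[0,0,0,0,0,7.0],[0,0,0,0,0,7.0],[0,0,0,0,0,6.9],[-0.028,0.014,0.0017,0,0,0],[-0.028,0.014,0.0017,0,0,0],[-0.028,0.014,0.0017,0,0,0],[-0.028,0.014,0.0017,0,0,0],[-0.028,0.014,0.0017,0,0,0]]'
python3 -m handwheel '[[-0.028,0.014,0.0017,0,0,0],[-0.028,0.014,0.0017,0,0,0],[-0.028,0.014,0.0017,0,0,0],[-0.028,0.014,0.0017,0,0,0],[-0.028,0.014,0.0017,0,0,0],[-0.028,0.014,0.0017,0,0,0],[-0.028,0.014,0.0017,0,0,0],[-0.028,0.014,0.0017,0,0,0]]'
python3 to.py .5155 -.287 .19 180 0 88.4
```

```text
time: 0.82
ee_pos: [0.1322, 0.5338, 0.248]
tcp_rot: [-180.0, 0.0, 108.9]
wrist_force: [-0.3, 0.3, -0.5]
opening: 0.0199
time: 1.48
ee_pos: [0.1985, 0.3906, 0.2394]
tcp_rot: [-180.0, 0.0, 88.4]
wrist_force: [0.8, 0.3, 1.0]
opening: 0.0201
time: 2.15
ee_pos: [0.3041, 0.1634, 0.2261]
tcp_rot: [180.0, -0.0, 88.4]
wrist_force: [0.3, 0.7, -0.1]
opening: 0.0204
t 2.15 pos [0.3041 0.1634 0.2261] rpy [ 1.7998e+02 -1.0000e-02  8.8410e+01] open 0.0204 F [ 0.3  0.7 -0.1] q [ 28. -23. -17.  96.  -0. 120.]
shift in tool axes now [-0.4444  0.2239  0.0361]
shift in tool axes after turn [-0.4443  0.2239  0.0361] turn [ 0.02 -0.01  0.01]
```

```bash

python3 -m handwheel '[[-0.0278,0.014,0.0023,0,0,0],[-0.0278,0.014,0.0023,0,0,0],[-0.0278,0.014,0.0023,0,0,0],[-0.0278,0.014,0.0023,0,0,0],[-0.0278,0.014,0.0023,0,0,0],[-0.0278,0.014,0.0023,0,0,0],[-0.0278,0.014,0.0023,0,0,0],[-0.0278,0.014,0.0023,0,0,0]]'
python3 -m handwheel '[[-0.0278,0.014,0.0023,0,0,0],[-0.0278,0.014,0.0023,0,0,0],[-0.0278,0.014,0.0023,0,0,0],[-0.0278,0.014,0.0023,0,0,0],[-0.0278,0.014,0.0023,0,0,0],[-0.0278,0.014,0.0023,0,0,0],[-0.0278,0.014,0.0023,0,0,0],[-0.0278,0.014,0.0023,0,0,0]]'
python3 to.py .5155 -.287 .086
python3 - <<'E'
from h import *
c=grab('wrist','w1.png');P=c['P']
m=(P[...,2]>.085)&(P[...,2]<.1)&(abs(P[...,0]-.5155)<.025)&(abs(P[...,1]+.29)<.05)
Q=P[m];print(len(Q),np.median(Q,0),np.percentile(Q,3,0),np.percentile(Q,97,0))
E
```

```text
time: 2.82
ee_pos: [0.4099, -0.0623, 0.2076]
tcp_rot: [180.0, -0.0, 88.4]
wrist_force: [-0.2, 0.2, 0.3]
opening: 0.0202
time: 3.48
ee_pos: [0.5156, -0.2876, 0.1888]
tcp_rot: [-180.0, -0.0, 88.4]
wrist_force: [-0.2, -0.6, 0.8]
opening: 0.0199
t 3.48 pos [ 0.5156 -0.2876  0.1888] rpy [-1.7997e+02 -2.0000e-02  8.8380e+01] open 0.0199 F [-0.2 -0.6  0.8] q [-29.  10.   9.  89.   0.  62.]
shift in tool axes now [ 5.000e-04 -1.000e-04  1.028e-01]
513 [ 0.51341357 -0.29089853  0.09268594] [ 0.50947312 -0.31257559  0.08972872] [ 0.51724685 -0.27140501  0.09406337]
```

View pics/w1.png

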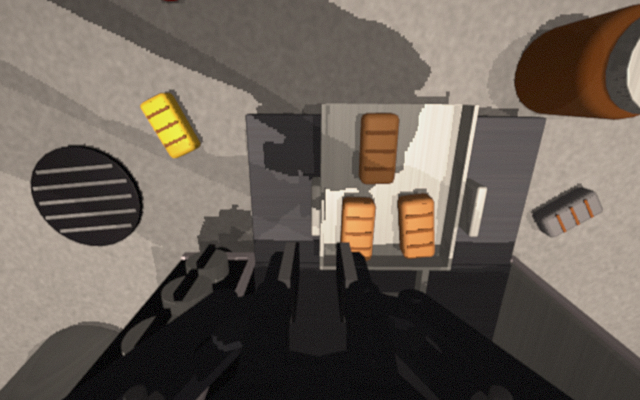

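The wrist view shows the left lug at about (316,208) between the fingers, with the rusks clear of it. I'll descend and grip.

```bash

python3 -m handwheel '[[0,-0.0012,0.016,0,0,0],[0,0,0.016,0,0,0],[0,0,0.016,0,0,0],[0,0,0.016,0,0,0],[0,0,0.014,0,0,0],[0,0,0.01,0,0,0],[0,0,0.009,0,0,0],[0,0,0.006,0,0,0]]'
python3 -m handwheel '[[0,0,0,0,0,0],[0,0,0,0,0,0],[0,0,0,0,0,0],[0,0,0,0,0,0],[0,0,0,0,0,0],[0,0,0,0,0,0],[0,0,0,0,0,0],[0,0,0,0,0,0]]' -1 110
python3 to.py
```

```text
time: 4.2
ee_pos: [0.5139, -0.2858, 0.0854]
tcp_rot: [-180.0, -0.0, 88.4]
wrist_force: [0.0, -0.1, -0.2]
opening: 0.0201
time: 4.87
ee_pos: [0.5142, -0.2861, 0.0885]
tcp_rot: [179.9, 0.0, 88.4]
wrist_force: [-6.9, 1.8, 8.1]
opening: 0.0066
t 4.87 pos [ 0.5142 -0.2861  0.0885] rpy [1.7992e+02 3.0000e-02 8.8380e+01] open 0.0066 F [-6.9  1.8  8.1] q [-29.  10.  -2.  78.   0.  63.]
```

```bash

python3 -m handwheel '[[0,0,-0.001,0,0,0],[0,0,-0.002,0,0,0],[0,0,-0.003,0,0,0],[0,0,-0.004,0,0,0],[0,0,-0.004,0,0,0],[0,0,-0.003,0,0,0],[0,0,-0.002,0,0,0],[0,0,-0.001,0,0,0]]'
python3 to.py
python3 - <<'E'
from h import *
c=grab('side','s2.png');P=c['P']
c=grab('scene','c2.png');I=c['img'][180:300,170:370,::-1];cv2.imwrite('pics/c2c.png',cv2.resize(I,None,fx=4,fy=4,interpolation=cv2.INTER_CUBIC))
P=c['P']
for u,v in ((245,270),(225,276),(262,262),(240,236),(225,245)): print(u,v,px(c,u,v))
E
```

```text
time: 5.53
ee_pos: [0.5141, -0.286, 0.1066]
tcp_rot: [-180.0, 0.0, 88.4]
wrist_force: [0.6, -0.4, -4.0]
opening: 0.0064
t 5.53 pos [ 0.5141 -0.286   0.1066] rpy [-179.99    0.     88.39] open 0.0064 F [ 0.6 -0.4 -4. ] q [-29.  10.  -0.  80.  -0.  63.]
245 270 [ 0.6333 -0.2747  0.0471]
225 276 [ 0.6319 -0.3265  0.0492]
262 262 [ 0.6381 -0.2289  0.062 ]
240 236 [ 0.5345 -0.2523  0.0725]
225 245 [ 0.563  -0.2993  0.089 ]
```

View pics/c2c.png

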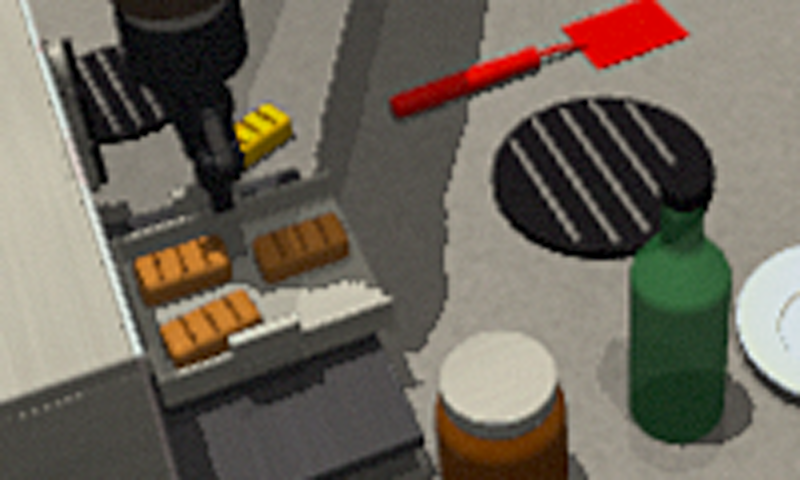

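The tray hangs from the lug, with all three rusks aboard and the right side sagging a little. I'll measure the tilt so I can level it before setting it down.

```bash
cat > tilt.py <<'E'
from h import *
c=grab('scene');P=c['P'].reshape(-1,3);I=c['img'].reshape(-1,3).astype(int)
o=monitor.get_obs()['ee_pos']; d=P-o
m=(d[:,0]>.02)&(d[:,0]<.12)&(abs(d[:,1]+0)<.062)&(d[:,2]<-.015)&(d[:,2]>-.08)
org=(I[:,0]-I[:,2]>50)
def ransac(Q,tol=.0025):
    b=None;rng=np.random.default_rng(0)
    for _ in range(400):
        a=Q[rng.choice(len(Q),3,False)];n=np.cross(a[1]-a[0],a[2]-a[0]);l=np.linalg.norm(n)
        if l<1e-6: continue
        n=n/l*np.sign(n[2]);
        if n[2]<.8: continue
        k=abs((Q-a[0])@n)<tol
        if b is None or k.sum()>b.sum(): b=k
    A=Q[b];cc=A.mean(0);n=np.linalg.svd(A-cc)[2][2];n*=np.sign(n[2]);return b.sum(),cc,n
k,cc,n=ransac(P[m&~org])
print('floor',k,cc.round(4),'slope dz/dx,dz/dy deg',np.degrees(np.arctan(-n[:2]/n[2])).round(1))
k,cc2,n2=ransac(P[m&org])
print('rusktops',k,cc2.round(4),np.degrees(np.arctan(-n2[:2]/n2[2])).round(1))
E
python3 tilt.py
```

```text
floor 404 [ 0.5834 -0.2731  0.0668] slope dz/dx,dz/dy deg [-4.3  0.4]
rusktops 444 [ 0.5799 -0.3014  0.0883] [-3.2  0.6]
```

```bash

python3 -m handwheel '[[0.002,-0.0004,0,-1,0,0],[0.004,-0.0009,0,-1,0,0],[0.006,-0.0013,0,-1,0,0],[0.008,-0.0017,0,-1,0,0],[0.010,-0.0021,0,0,0,0],[0.012,-0.0026,0,0,0,0],[0.014,-0.003,0,0,0,0],[0.016,-0.0034,0,0,0,0]]'
python3 -m handwheel '[[0.017,-0.0036,0,0,0,0],[0.017,-0.0036,0,0,0,0],[0.017,-0.0036,0,0,0,0],[0.017,-0.0036,0,0,0,0],[0.017,-0.0036,0,0,0,0],[0.017,-0.0036,0,0,0,0],[0.017,-0.0036,0,0,0,0],[0.017,-0.0036,0,0,0,0]]'
python3 -m handwheel '[[0.016,-0.0034,0,0,0,0],[0.014,-0.003,0,0,0,0],[0.012,-0.0026,0,0,0,0],[0.010,-0.0021,0,0,0,0],[0.008,-0.0017,0,0,0,0],[0.006,-0.0013,0,0,0,0],[0.004,-0.0009,0,0,0,0],[0.0027,-0.0006,0,0,0,0]]'
python3 to.py .4623 -.0038 .062;python3 tilt.py
```

```text
time: 6.35
ee_pos: [0.5004, -0.2123, 0.1054]
tcp_rot: [176.0, -0.0, 88.4]
wrist_force: [0.5, -1.0, -3.3]
opening: 0.006
time: 7.02
ee_pos: [0.4753, -0.0751, 0.1035]
tcp_rot: [176.0, -0.0, 88.4]
wrist_force: [0.6, 0.0, -3.7]
opening: 0.0063
time: 7.68
ee_pos: [0.4623, -0.0033, 0.1024]
tcp_rot: [176.0, -0.0, 88.4]
wrist_force: [0.2, 0.5, -4.2]
opening: 0.0063
t 7.68 pos [ 0.4623 -0.0033  0.1024] rpy [176.   -0.   88.4] open 0.0063 F [ 0.2  0.5 -4.2] q [ -0. -11. -22.  76.  -0.  91.]
shift in tool axes now [-0.0005 -0.0028  0.0403]
floor 201 [0.5296 0.0119 0.0683] slope dz/dx,dz/dy deg [0.4 0.2]
rusktops 84 [ 0.5328 -0.0151  0.0854] [-0.  -0.2]
```

```bash

python3 -m handwheel '[[0,-0.0004,0.003,0,0,0],[0,-0.0004,0.006,0,0,0],[0,-0.0004,0.008,0,0,0],[0,-0.0004,0.008,0,0,0],[0,-0.0004,0.007,0,0,0],[0,-0.0004,0.006,0,0,0],[0,-0.0004,0.004,0,0,0],[0,-0.0003,0.003,0,0,0]]'
python3 -m handwheel '[[0,0,0.001,0,0,0],[0,0,0.001,0,0,0],[0,0,0.001,0,0,0],[0,0,0,0,0,0],[0,0,0,0,0,0],[0,0,0,0,0,0],[0,0,0,0,0,0],[0,0,0,0,0,0]]'
python3 tilt.py
```

```text
time: 8.4
ee_pos: [0.4621, -0.0038, 0.0564]
tcp_rot: [176.0, 0.0, 88.4]
wrist_force: [0.6, -0.3, -4.9]
opening: 0.0059
time: 9.07
ee_pos: [0.4627, -0.0037, 0.0544]
tcp_rot: [176.0, -0.0, 88.4]
wrist_force: [-0.3, -0.1, -4.1]
opening: 0.0063
floor 177 [0.5267 0.0054 0.0202] slope dz/dx,dz/dy deg [0.8 0.3]
rusktops 88 [ 0.533  -0.0186  0.0378] [ 0.3 -0.2]
```

```bash

python3 -m handwheel '[[0,0,0.001,0,0,0],[0,0,0.001,0,0,0],[0,0,0.001,0,0,0],[0,0,0.0005,0,0,0],[0,0,0.0005,0,0,0],[0,0,0,0,0,0],[0,0,0,0,0,0],[0,0,0,0,0,0]]'
```

```text
time: 9.78
ee_pos: [0.463, -0.0037, 0.0523]
tcp_rot: [175.9, -0.0, 88.4]
wrist_force: [-10.0, 1.0, 18.0]
opening: 0.0062
```

```bash

python3 -m handwheel '[[0,0,0,0,0,0],[0,0,0,0,0,0],[0,0,0,0,0,0],[0,0,0,0,0,0],[0,0,-0.004,0,0,0],[0,0,-0.008,0,0,0],[0,0,-0.014,0,0,0],[0,0,-0.02,0,0,0]]' -0.47
python3 -m handwheel '[[0,0,-0.03,1,0,0],[0,0,-0.03,1,0,0],[0,0,-0.02,1,0,0],[0,0,-0.01,1,0,-6],[0,0,0,0,0,-7],[0,0,0,0,0,-7],[0,0,0,0,0,-7],[0,0,0,0,0,-7]]'
python3 -m handwheel '[[0,0,0,0,0,-7],[0,0,0,0,0,-7],[0,0,0,0,0,-7],[0,0,0,0,0,-7],[0,0,0,0,0,-7],[0,0,0,0,0,-7],[0,0,0,0,0,-7],[0,0,0,0,0,-7]]' -0.1
python3 to.py .5255 -.1175 .15 180 0 178.4
python3 tilt.py
python3 - <<'E'
from h import *
c=grab('scene','c3.png');I=c['img'][160:280,240:400,::-1];cv2.imwrite('pics/c3c.png',cv2.resize(I,None,fx=4,fy=4,interpolation=cv2.INTER_CUBIC))
P=c['P'].reshape(-1,3)
def rep(n,m):
    Q=P[m]; print(n,len(Q),np.median(Q,0).round(4),np.percentile(Q,3,0).round(4),np.percentile(Q,97,0).round(4))
b=lambda x,y,z:(abs(P[:,0]-x[0])<x[1])&(abs(P[:,1]-y[0])<y[1])&(P[:,2]>z[0])&(P[:,2]<z[1])
rep('lugL',b((.462,.02),(-.01,.04),(.05,.065)));rep('lugR',b((.594,.02),(-.012,.04),(.05,.065)));rep('handle',b((.525,.06),(-.117,.025),(.048,.064)))
E
```

```text
time: 10.45
ee_pos: [0.459, -0.0037, 0.0961]
tcp_rot: [176.1, 0.0, 88.4]
wrist_force: [0.6, -0.2, 0.7]
opening: 0.0224
time: 11.12
ee_pos: [0.4553, -0.0035, 0.1869]
tcp_rot: [180.0, 0.1, 122.7]
wrist_force: [-0.4, -0.2, -0.6]
opening: 0.0226
time: 11.78
ee_pos: [0.4552, -0.0035, 0.1868]
tcp_rot: [-179.9, 0.0, 178.7]
wrist_force: [0.3, 0.0, -0.1]
opening: 0.0379
t 11.78 pos [ 0.4552 -0.0035  0.1868] rpy [-1.7995e+02  4.0000e-02  1.7874e+02] open 0.0379 F [ 0.3  0.  -0.1] q [ -0.  -9. -10.  89.  -0.   1.]
shift in tool axes now [-0.0728 -0.1123  0.037 ]
shift in tool axes after turn [-0.0734 -0.112   0.0368] turn [-0.05  0.04  0.34]
lugL 57 [ 0.4643 -0.0115  0.0578] [ 0.4598 -0.0315  0.0502] [0.4692 0.0079 0.0623]
lugR 62 [ 0.5967 -0.0163  0.0577] [ 0.5908 -0.0351  0.0516] [0.6002 0.0038 0.063 ]
handle 90 [ 0.5312 -0.1208  0.0584] [ 0.4888 -0.1244  0.0489] [ 0.567  -0.1149  0.0622]Traceback (most recent call last):
  File "tilt.py", line 16, in <module>
    k,cc,n=ransac(P[m&~org])
           ~~~~~~^^^^^^^^^^^
  File "tilt.py", line 9, in ransac
    a=Q[rng.choice(len(Q),3,False)];n=np.cross(a[1]-a[0],a[2]-a[0]);l=np.linalg.norm(n)
        ~~~~~~~~~~^^^^^^^^^^^^^^^^
  File "numpy/random/_generator.pyx", line 864, in numpy.random._generator.Generator.choice
ValueError: a must be a positive integer unless no samples are taken
```

View pics/c3c.png

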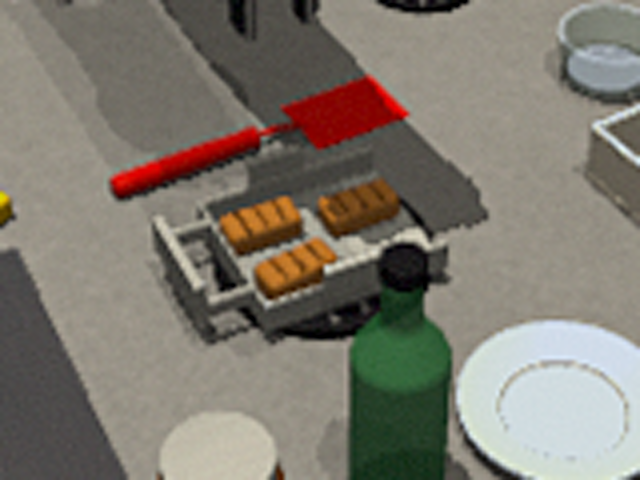

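The tray sits flat on the trivet with all three rusks aboard, and the handle bar runs from about (155,220) to (210,310) in the crop. Next I'll move over the handle.

```bash

python3 -m handwheel '[[-0.0097,-0.0142,0.005,0,0,0.8],[-0.0097,-0.0142,0.005,0,0,0],[-0.0097,-0.0142,0.005,0,0,0],[-0.0097,-0.0142,0.005,0,0,0],[-0.0097,-0.0142,0.005,0,0,0],[-0.0097,-0.0142,0.005,0,0,0],[-0.0097,-0.0142,0.005,0,0,0],[-0.0097,-0.0142,0.005,0,0,0]]' -0.3
python3 - <<'E'
from h import *
c=grab('wrist');P=c['P'].reshape(-1,3)
m=(P[:,2]>.05)&(P[:,2]<.066)&(abs(P[:,0]-.53)<.055)&(abs(P[:,1]+.12)<.02);Q=P[m]
print(len(Q),np.median(Q,0),np.percentile(Q,3,0),np.percentile(Q,97,0))
if len(Q)>20:print(cv2.minAreaRect(Q[:,:2].astype(np.float32)*100), np.polyfit(Q[:,0],Q[:,1],1))
E
python3 to.py .5285 -.120 .04 180 0 177.9
```

```text
time: 12.55
ee_pos: [0.5286, -0.121, 0.1463]
tcp_rot: [-179.9, 0.0, 177.3]
wrist_force: [0.1, 0.5, -0.7]
opening: 0.0301
1179 [ 0.51947117 -0.11964202  0.05882789] [ 0.48401203 -0.12417762  0.0567447 ] [ 0.56292768 -0.11501358  0.06017503]
((52.46087646484375, -11.97383975982666), (0.8993837833404541, 8.354605674743652), 88.4109878540039) [-0.03053311 -0.10374045]
t 12.6 pos [ 0.5294 -0.1229  0.1449] rpy [-1.7990e+02 -1.0000e-02  1.7725e+02] open 0.0302 F [-2.4 -1.9 -1.6] q [-13.   3.  -3.  84.  -0. -10.]
shift in tool axes now [0.001  0.003  0.1049]
shift in tool axes after turn [0.001  0.0028 0.1049] turn [-0.1  -0.01 -0.65]
```

```bash

python3 -m handwheel '[[0.003,0.003,0.016,0,0,-0.8],[0,0,0.018,0,0,0],[0,0,0.018,0,0,0],[0,0,0.016,0,0,0],[0,0,0.014,0,0,0],[0,0,0.011,0,0,0],[0,0,0.008,0,0,0],[0,0,0.004,0,0,0]]'
python3 -m handwheel '[[0,0,0,0,0,0],[0,0,0,0,0,0],[0,0,0,0,0,0],[0,0,0,0,0,0],[0,0,0,0,0,0],[0,0,0,0,0,0],[0,0,0,0,0,0],[0,0,0,0,0,0]]' -1 120
python3 -m handwheel '[[0,0,-0.001,0,0,0],[0,0,-0.002,0,0,0],[0,0,-0.003,0,0,0],[0,0,-0.004,0,0,0],[0,0,-0.004,0,0,0],[0,0,-0.004,0,0,0],[0,0,-0.003,0,0,0],[0,0,-0.002,0,0,0]]'
python3 to.py; python3 - <<'E'
from h import *
c=grab('scene');P=c['P'].reshape(-1,3);I=c['img'].reshape(-1,3).astype(int)
org=(I[:,0]-I[:,2]>50)&(I[:,0]<250)
m=(abs(P[:,0]-.53)<.06)&(abs(P[:,1]+.01)<.08)&(P[:,2]>.03)&(P[:,2]<.1)&org;Q=P[m]
Q=Q[Q[:,2]>0]
A=np.c_[Q[:,:2]-[.53,-.01],np.ones(len(Q))];w=np.ones(len(Q),bool)
for _ in range(5):
    s=np.linalg.lstsq(A[w],Q[w,2],rcond=None)[0];r=Q[:,2]-A@s;w=(r>-.003)&(r<.004)
print('rusk tops z',s[2].round(4),'slopes deg',np.degrees(np.arctan(s[:2])).round(1),w.sum())
E
```

```text
time: 13.27
ee_pos: [0.5249, -0.1171, 0.0403]
tcp_rot: [-180.0, -0.1, 178.3]
wrist_force: [-0.6, 0.0, -0.1]
opening: 0.03
time: 13.93
ee_pos: [0.5255, -0.1173, 0.0417]
tcp_rot: [-179.9, 0.0, 178.4]
wrist_force: [-1.4, -1.3, 4.7]
opening: 0.0074
time: 14.6
ee_pos: [0.5255, -0.1172, 0.0647]
tcp_rot: [-179.9, 0.0, 178.4]
wrist_force: [-0.7, 0.3, -3.7]
opening: 0.0074
t 14.6 pos [ 0.5255 -0.1172  0.0647] rpy [-1.7994e+02  3.0000e-02  1.7839e+02] open 0.0074 F [-0.7  0.3 -3.7] q [-13.   4. -11.  75.  -0. -11.]
rusk tops z 0.0616 slopes deg [ 0.1 -0.2] 346
```

The tray is level in the grip. I'll carry it so that the nose hangs over the dish.

```bash

python3 -m handwheel '[[-0.0011,0.003,-0.005,0,0,0],[-0.0022,0.006,-0.005,0,0,0],[-0.0032,0.009,-0.005,0,0,0],[-0.0043,0.012,-0.005,0,0,0],[-0.005,0.014,-0.005,0,0,0],[-0.0058,0.016,-0.005,0,0,0],[-0.0065,0.018,-0.005,0,0,0],[-0.0065,0.018,-0.005,0,0,0]]'
python3 -m handwheel '[[-0.0065,0.018,0,0,0,0],[-0.0065,0.018,0,0,0,0],[-0.0058,0.016,0,0,0,0],[-0.005,0.014,0,0,0,0],[-0.0043,0.012,0,0,0,0],[-0.0032,0.009,0,0,0,0],[-0.0022,0.006,0,0,0,0],[-0.0011,0.003,0,0,0,0]]'
python3 to.py; python3 - <<'E'
from h import *
c=grab('side','s4.png');c=grab('scene','c4.png');P=c['P'].reshape(-1,3)
m=(P[:,2]>.077)&(P[:,2]<.092)&(abs(P[:,0]-.6)<.058)&(abs(P[:,1]-.26)<.04);Q=P[m]
print(len(Q),np.percentile(Q,[2,50,98],axis=0).round(4))
cv2.imwrite('pics/c4c.png',cv2.resize(c['img'][130:280,300:500,::-1],None,fx=4,fy=4,interpolation=cv2.INTER_CUBIC))
E
```

```text
time: 15.32
ee_pos: [0.5631, -0.0201, 0.1047]
tcp_rot: [-180.0, 0.0, 178.4]
wrist_force: [-0.1, -0.9, -3.8]
opening: 0.007
time: 15.98
ee_pos: [0.6, 0.0737, 0.1039]
tcp_rot: [-179.9, -0.0, 178.4]
wrist_force: [-0.1, 0.2, -3.9]
opening: 0.0075
t 15.98 pos [0.6    0.0737 0.1039] rpy [-1.7995e+02 -1.0000e-02  1.7842e+02] open 0.0075 F [-0.1  0.2 -3.9] q [ 7. 12.  2. 80. -0.  9.]
182 [[0.5436 0.222  0.0774]
 [0.6059 0.2424 0.0803]
 [0.6421 0.2638 0.0906]]
```

View pics/c4c.png

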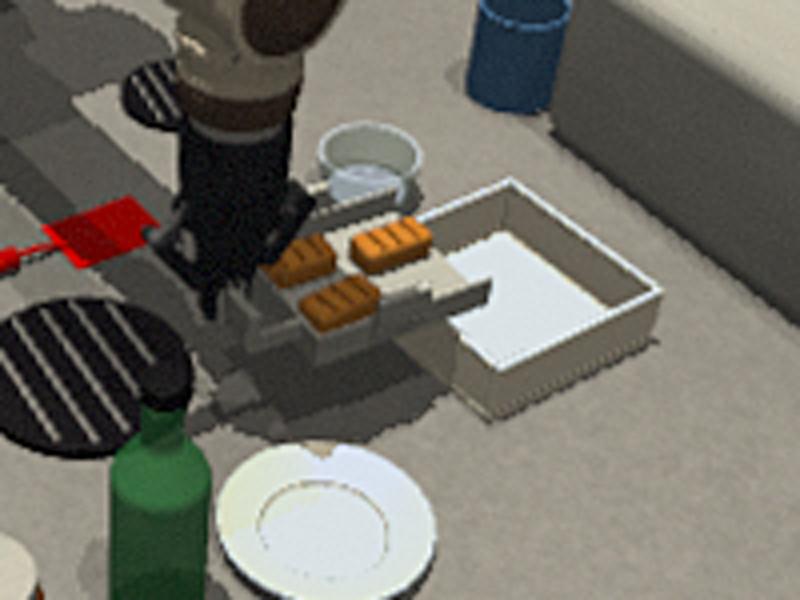

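The nose is inside the dish opening (nose edge from about (450,310) to (490,280)), and all three rusks are aboard. I'll tip it now, pivoting about the nose.

```bash

python3 -m handwheel '[[0,0.0011,-0.0066,2,0,0],[0,0.0022,-0.0132,4,0,0],[0,0.0022,-0.0132,4,0,0],[0,0.0022,-0.0132,4,0,0],[0,0.0016,-0.0099,3,0,0],[0,0.0016,-0.0099,3,0,0],[0,0.0011,-0.0066,2,0,0],[0,0.0011,-0.0066,2,0,0]]'
python3 to.py .605 .263 .08
cat > rk.py <<'E'
from h import *
for n in('scene','side'):
    c=grab(n);P=c['P'].reshape(-1,3);I=c['img'].reshape(-1,3).astype(int)
    org=(I[:,0]-I[:,2]>50)&(I[:,0]>1.3*I[:,2])&(I[:,1]-I[:,2]>15)
    m=org&(abs(P[:,0]-.6)<.11)&(P[:,1]>.05)&(P[:,1]<.42)&(P[:,2]>.0)&(P[:,2]<.25);Q=P[m]
    print(n,len(Q),np.percentile(Q,[1,25,50,75,99],axis=0).round(3).tolist() if len(Q) else '')
E
python3 rk.py
```

```text
time: 16.75
ee_pos: [0.6006, 0.0997, 0.1796]
tcp_rot: [-155.9, 0.0, 178.4]
wrist_force: [0.6, -0.4, -3.6]
opening: 0.0077
t 16.75 pos [0.6006 0.0997 0.1796] rpy [-1.5588e+02  2.0000e-02  1.7835e+02] open 0.0077 F [ 0.6 -0.4 -3.6] q [ 19.  20.  17.  96. -22.  23.]
shift in tool axes now [0.0004 0.1898 0.0241]
scene 333 [[0.567, 0.143, 0.096], [0.589, 0.164, 0.118], [0.604, 0.185, 0.134], [0.628, 0.221, 0.146], [0.648, 0.257, 0.157]]
side 423 [[0.563, 0.147, 0.098], [0.579, 0.169, 0.116], [0.591, 0.192, 0.136], [0.623, 0.233, 0.145], [0.643, 0.266, 0.155]]
```

Tracking is good, and at 24° the rusks are still on the tray. I'll continue tipping slowly.

```bash

python3 -m handwheel '[[0,0.0011,-0.0066,2,0,0],[0,0.0011,-0.0066,2,0,0],[0,0.0011,-0.0066,2,0,0],[0,0.0011,-0.0066,2,0,0],[0,0.0011,-0.0066,2,0,0],[0,0.0011,-0.0066,2,0,0],[0,0.0011,-0.0066,2,0,0],[0,0.0011,-0.0066,2,0,0]]'
python3 rk.py
python3 -m handwheel '[[0,0.0011,-0.0066,2,0,0],[0,0.0011,-0.0066,2,0,0],[0,0.0011,-0.0066,2,0,0],[0,0.0011,-0.0066,2,0,0],[0,0,0,0,0,0],[0,0,0,0,0,0],[0,0,0,0,0,0],[0,0,0,0,0,0]]'
python3 to.py .605 .263 .08
python3 rk.py
python3 - <<'E'
from h import *
c=grab('side','s5.png')
cv2.imwrite('pics/s5c.png',cv2.resize(c['img'][200:310,180:340,::-1],None,fx=4,fy=4,interpolation=cv2.INTER_CUBIC))
E
```

```text
time: 17.52
ee_pos: [0.6016, 0.1337, 0.2196]
tcp_rot: [-140.0, -0.0, 178.3]
wrist_force: [0.0, -0.5, -3.7]
opening: 0.0072
scene 117 [[0.564, 0.167, 0.016], [0.581, 0.218, 0.116], [0.59, 0.229, 0.131], [0.593, 0.245, 0.139], [0.647, 0.298, 0.188]]
side 349 [[0.564, 0.24, 0.062], [0.579, 0.254, 0.094], [0.591, 0.265, 0.105], [0.632, 0.279, 0.115], [0.648, 0.32, 0.126]]
time: 18.28
ee_pos: [0.6022, 0.1549, 0.2361]
tcp_rot: [-132.1, 0.0, 178.3]
wrist_force: [-0.1, -0.5, -2.9]
opening: 0.0075
t 18.28 pos [0.6022 0.1549 0.2361] rpy [-1.3205e+02  4.0000e-02  1.7832e+02] open 0.0075 F [-0.1 -0.5 -2.9] q [ 30.  38.  39. 122. -39.  43.]
shift in tool axes now [0.0005 0.1884 0.0242]
scene 254 [[0.56, 0.271, 0.012], [0.584, 0.292, 0.025], [0.626, 0.319, 0.03], [0.647, 0.329, 0.052], [0.654, 0.384, 0.07]]
side 300 [[0.561, 0.278, 0.019], [0.575, 0.309, 0.027], [0.591, 0.331, 0.029], [0.607, 0.351, 0.03], [0.643, 0.378, 0.069]]
```

View pics/s5c.png

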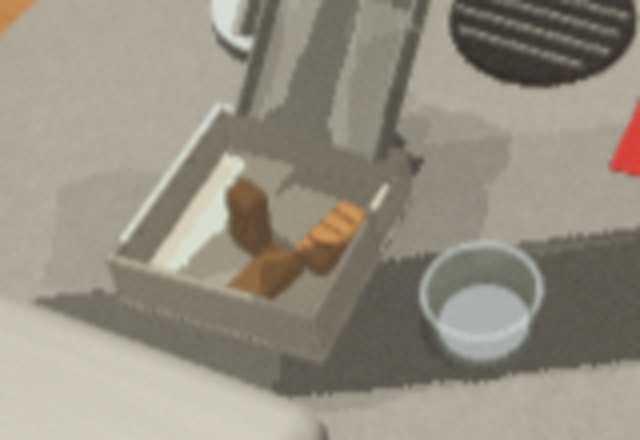

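All three rusks lie in the dish, at about (250,215), (270,270) and (330,240), and the tray is empty. I'll lift off, level the tray and go back.

```bash

python3 -m handwheel '[[0,-0.004,-0.0036,0,0,0],[0,-0.0074,-0.0067,0,0,0],[0,-0.0074,-0.0067,0,0,0],[0,-0.0074,-0.0067,0,0,0],[0,-0.0074,-0.0067,0,0,0],[0,-0.0074,-0.0067,0,0,0],[0,-0.0074,-0.0067,0,0,0],[0,-0.004,-0.0036,0,0,0]]'
python3 -m handwheel '[[0,-0.005,0,-6,0,0],[0,-0.01,0,-6,0,0],[0,-0.01,0,-6,0,0],[0,-0.01,0,-6,0,0],[0,-0.01,0,-6,0,0],[0,-0.01,0,-6,0,0],[0,-0.01,0,-6,0,0],[0,-0.01,0,-6,0,0]]'
python3 to.py .525 -.1172 .085 180 0 178.4; python3 rk.py
```

```text
time: 19.1
ee_pos: [0.6018, 0.155, 0.3062]
tcp_rot: [-132.1, 0.2, 178.5]
wrist_force: [-0.4, -0.4, -2.7]
opening: 0.0073
time: 19.77
ee_pos: [0.599, 0.0883, 0.3381]
tcp_rot: [179.7, 0.3, 178.5]
wrist_force: [-0.2, 0.1, -4.0]
opening: 0.0074
t 19.77 pos [0.599  0.0883 0.3381] rpy [179.71   0.26 178.53] open 0.0074 F [-0.2  0.1 -4. ] q [  8.  16.  33. 107.   0.  10.]
shift in tool axes now [ 0.0699 -0.2086  0.2517]
shift in tool axes after turn [ 0.0683 -0.2075  0.2531] turn [0.29 0.26 0.14]
scene 370 [[0.561, 0.274, 0.012], [0.584, 0.304, 0.024], [0.599, 0.318, 0.029], [0.636, 0.328, 0.034], [0.652, 0.386, 0.068]]
side 352 [[0.561, 0.279, 0.014], [0.576, 0.317, 0.027], [0.592, 0.331, 0.029], [0.613, 0.35, 0.031], [0.648, 0.378, 0.069]]
```

```bash

python3 -m handwheel '[[0.0043,-0.013,0.008,0.3,0.26,0],[0.0043,-0.013,0.0158,0,0,0],[0.0043,-0.013,0.0158,0,0,0],[0.0043,-0.013,0.0158,0,0,0],[0.0043,-0.013,0.0158,0,0,0],[0.0043,-0.013,0.0158,0,0,0],[0.0043,-0.013,0.0158,0,0,0],[0.0043,-0.013,0.0158,0,0,0]]'
python3 -m handwheel '[[0.0043,-0.013,0.0158,0,0,0],[0.0043,-0.013,0.0158,0,0,0],[0.0043,-0.013,0.0158,0,0,0],[0.0043,-0.013,0.0158,0,0,0],[0.0043,-0.013,0.0158,0,0,0],[0.0043,-0.013,0.0158,0,0,0],[0.0043,-0.013,0.0158,0,0,0],[0.0043,-0.013,0.0158,0,0,0]]'
python3 to.py .525 -.1172 .05 180 0 178.4
python3 - <<'E'
from h import *
c=grab('scene');P=c['P'].reshape(-1,3)
z=monitor.get_obs()['ee_pos'][2]
b=lambda x,y:(abs(P[:,0]-x)<.02)&(abs(P[:,1]-y)<.045)&(P[:,2]>z+.01)&(P[:,2]<z+.024)
for x in(.463,.595):
    Q=P[b(x,-.012)];print(len(Q),np.percentile(Q,[3,50,97],axis=0).round(4).tolist() if len(Q) else '')
m=(abs(P[:,0]-.535)<.04)&(abs(P[:,1])<.055)&(abs(P[:,2]-z+.025)<.01);Q=P[m]
print(len(Q),np.linalg.lstsq(np.c_[Q[:,:2]-[.53,0],np.ones(len(Q))],Q[:,2],rcond=None)[0].round(3))
E
```

```text
time: 20.53
ee_pos: [0.5613, -0.0151, 0.2173]
tcp_rot: [-179.6, -0.2, 178.5]
wrist_force: [-0.5, -0.1, -2.4]
opening: 0.0074
time: 21.2
ee_pos: [0.5237, -0.1187, 0.0915]
tcp_rot: [-179.6, -0.3, 178.5]
wrist_force: [-0.2, -0.7, -2.2]
opening: 0.0073
t 21.2 pos [ 0.5237 -0.1187  0.0915] rpy [-179.63   -0.26  178.52] open 0.0073 F [-0.2 -0.7 -2.2] q [-13.   3.  -9.  78.  -0. -11.]
shift in tool axes now [-0.0014  0.0018  0.0415]
shift in tool axes after turn [-0.0012  0.0015  0.0415] turn [-0.37 -0.26  0.13]
46 [[0.4582, -0.0228, 0.0992], [0.4633, -0.0049, 0.1071], [0.467, 0.0099, 0.1111]]
63 [[0.5895, -0.0347, 0.0988], [0.5949, -0.015, 0.1065], [0.5984, 0.0059, 0.1109]]
505 [-0.005 -0.007  0.066]
```

```bash

python3 -m handwheel '[[-0.001,0.0035,0.004,-0.3,-0.2,0],[0,0,0.007,0,0,0],[0,0,0.008,0,0,0],[0,0,0.008,0,0,0],[0,0,0.007,0,0,0],[0,0,0.006,0,0,0],[0,0,0.004,0,0,0],[0,0,0.002,0,0,0]]'
python3 -m handwheel '[[0,0,0.001,0,0,0],[0,0,0.001,0,0,0],[0,0,0.001,0,0,0],[0,0,0.0005,0,0,0],[0,0,0,0,0,0],[0,0,0,0,0,0],[0,0,0,0,0,0],[0,0,0,0,0,0]]'
```

```text
time: 21.92
ee_pos: [0.5254, -0.1147, 0.0457]
tcp_rot: [180.0, -0.0, 178.5]
wrist_force: [0.1, -0.7, -3.9]
opening: 0.0077
time: 22.58
ee_pos: [0.5258, -0.1149, 0.0432]
tcp_rot: [180.0, 0.0, 178.5]
wrist_force: [-0.6, 1.0, -2.8]
opening: 0.0075
```

```bash

python3 -m handwheel '[[0,0,0.0005,0,0,0],[0,0,0.0005,0,0,0],[0,0,0.0005,0,0,0],[0,0,0.0005,0,0,0],[0,0,0,0,0,0],[0,0,0,0,0,0],[0,0,0,0,0,0],[0,0,0,0,0,0]]'
python3 to.py
```

```text
time: 23.25
ee_pos: [0.5258, -0.115, 0.0416]
tcp_rot: [180.0, 0.1, 178.5]
wrist_force: [-3.4, -1.1, 6.5]
opening: 0.0072
t 23.25 pos [ 0.5258 -0.115   0.0416] rpy [1.7998e+02 6.0000e-02 1.7848e+02] open 0.0072 F [-3.4 -1.1  6.5] q [-12.   5. -13.  72.   0. -11.]
```

Contact. I'll release, rise and check.

```bash

python3 -m handwheel '[[0,0,0,0,0,0],[0,0,0,0,0,0],[0,0,0,0,0,0],[0,0,0,0,0,0],[0,0,0,0,0,0],[0,0,-0.005,0,0,0],[0,0,-0.01,0,0,0],[0,0,-0.015,0,0,0]]' -0.3
python3 -m handwheel '[[0,0,-0.02,0,0,0],[0,-0.01,-0.02,0,0,0],[0.01,-0.01,-0.02,0,0,0],[0.01,-0.01,-0.02,0,0,0],[0.01,0,-0.02,0,0,0],[0.01,0,-0.02,0,0,0],[0.01,0,-0.01,0,0,0],[0.01,0,0,0,0,0]]'
python3 to.py;python3 rk.py
python3 - <<'E'
from h import *
c=grab('side','s6.png')
cs=grab('scene','c6.png');P=np.concatenate([c['P'].reshape(-1,3),cs['P'].reshape(-1,3)])
a=cs['img'][130:290,290:490,::-1];cv2.imwrite('pics/c6c.png',cv2.resize(a,(750,600),interpolation=cv2.INTER_CUBIC))
b=lambda x,y,z:(abs(P[:,0]-x[0])<x[1])&(abs(P[:,1]-y[0])<y[1])&(P[:,2]>z[0])&(P[:,2]<z[1])
def rep(n,m):
    Q=P[m]; print(n,len(Q),np.percentile(Q,[3,50,97],axis=0).round(4).tolist(),cv2.minAreaRect(Q[:,:2].astype(np.float32)*100)[0])
rep('lugL',b((.462,.02),(-.01,.04),(.05,.065)));rep('lugR',b((.594,.02),(-.012,.04),(.05,.065)));rep('handle',b((.525,.06),(-.117,.025),(.048,.064)))
rep('dish',b((.62,.12),(.32,.12),(.049,.06)));rep('ram',b((.44,.06),(.32,.07),(.038,.05)))
E
```

```text
time: 23.92
ee_pos: [0.5251, -0.1148, 0.071]
tcp_rot: [180.0, -0.1, 178.5]
wrist_force: [0.5, -0.5, -1.0]
opening: 0.03
time: 24.58
ee_pos: [0.4651, -0.1436, 0.2039]
tcp_rot: [-180.0, 0.3, 178.5]
wrist_force: [-0.8, 0.6, 0.3]
opening: 0.0298
t 24.58 pos [ 0.4651 -0.1436  0.2039] rpy [-179.96    0.26  178.48] open 0.0298 F [-0.8  0.6  0.3] q [-17.  -5.  -4.  90.   0. -16.]
scene 398 [[0.561, 0.274, 0.012], [0.584, 0.306, 0.024], [0.606, 0.317, 0.029], [0.64, 0.327, 0.038], [0.651, 0.386, 0.069]]
side 335 [[0.562, 0.28, 0.015], [0.576, 0.316, 0.027], [0.591, 0.332, 0.029], [0.61, 0.351, 0.031], [0.645, 0.378, 0.069]]
lugL 85 [[0.4601, -0.0277, 0.0516], [0.4647, -0.0065, 0.0582], [0.4695, 0.0146, 0.0621]] (46.471981048583984, -0.6191082000732422)
lugR 91 [[0.5919, -0.0304, 0.0507], [0.5963, -0.01, 0.0588], [0.6015, 0.0113, 0.0626]] (59.55941390991211, -0.8482301235198975)
handle 170 [[0.4875, -0.1198, 0.0487], [0.5292, -0.1137, 0.0579], [0.5678, -0.1066, 0.0616]] (52.73386001586914, -11.332362174987793)
dish 1080 [[0.5371, 0.2324, 0.0493], [0.632, 0.3233, 0.0547], [0.7098, 0.4062, 0.0586]] (62.229209899902344, 31.910736083984375)
ram 369 [[0.3963, 0.2807, 0.0386], [0.4398, 0.3204, 0.0445], [0.4807, 0.3664, 0.049]] (43.85274887084961, 32.4096565246582)
```

View pics/c6c.png

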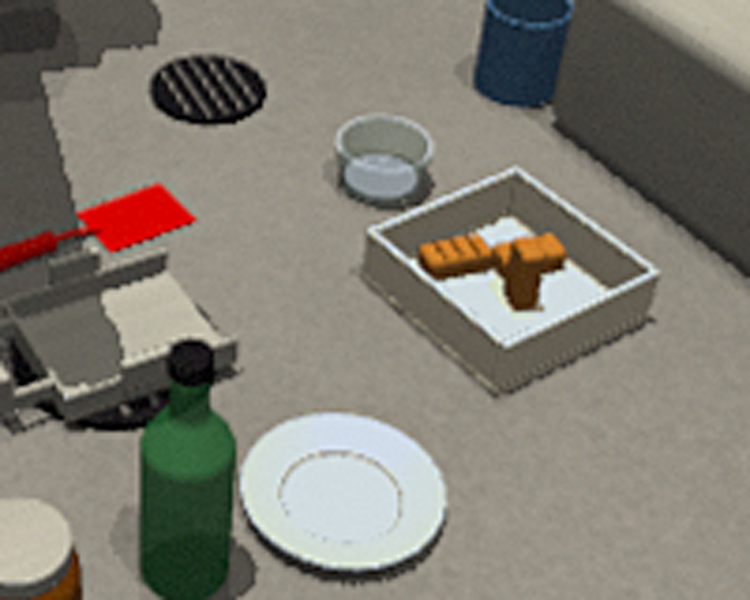

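The final view shows three rusks inside the dish, one standing on end at about (520,275). The dish hasn't moved, and the empty tray is flat on the trivet. Handing in.

```bash
python3 -c "
from workcell import order; print(order.job_done())"
```

```text
the job is handed in; nothing more can be done
None
```

I completed the job and handed it in at about 25 s of the 61 s allowed; no verdict was reported.

- **What I did:** I lifted the tray out by its left lug, levelled it (it sagged about 4° in the grip) and set it on the large trivet with all three rusks aboard. I let go, took it by the end handle, tipped it to about 48° over the dish, and put the empty tray back on the trivet.
- **Tray:** It lies flat and is centred within about 4 mm of the trivet's measured centre.
- **Rusks:** All three are inside the dish. One stands on end, its top at 69 mm, about 14 mm above the rim. It had not moved in the roughly 5 s before hand-in, so I left it alone.
- **Dish and ramekin:** Both measured within 1 mm of where they started. I checked the other things only in the final picture, and those in view looked undisturbed.
- **Robot:** The gripper was clear of everything. The highest wrist reading I saw was about 21 N, at a set-down; readings come only at the end of each move.
- **Disagreement:** The wrist and scene cameras disagreed by about 2–3 mm in x. I steered between the two.

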